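Find the key that turns the cash box lock

ROBOT

A 7-joint arm with a two-finger parallel gripper is mounted at the origin on a cart in front of the work surface, level with it; the furniture and walls round the work are solid. World frame = base frame: x ahead of the robot, y to its left, z up, the work surface at z = 0. Lengths are in m, angles in degrees, forces in N, time in s.
With the tool pointing down it reaches from about 0.4 to 0.9 m from the base axis. Payload 5.5 kg.
Tool frame: the origin (TCP) lies at the very end of the fingers, on their centre line; the grasp point (between the pads) lies 19 mm behind it (grip_depth is the z of the grasp point in the tool frame, in m); z points along the fingers, y is the direction in which the jaws open and shut (so a half turn about z gives the same grasp; the last joint's range is limited). The gripper opens to 92 mm and grips with 3 to 60 N. Pads are 19 mm wide; open, the fingers measure 130 mm over their backs; the gripper's body (75 mm by 190 mm) begins 47 mm behind the grasp point.
Start: joints at [91.341, 28.699, -24.465, 88.831, 12.651, 65.22, -12.049], TCP at [0.154, -0.631, 0.227] pointing down, gripper open.
Joint ranges: [-164.97, 164.97], [-17.58, 116.51], [-87.97, 89.64], [11.32, 138.91], [-80.73, 260.73], [10.89, 115.49], [-147.41, 147.41]. Speed limits (degrees/s): [147.25, 147.25, 180, 180, 180, 180, 180].

INTERFACE

Orientations are given as [roll, pitch, yaw] about the fixed x, y, z axes, in that order (R = Rz(yaw) Ry(pitch) Rx(roll)).
In Python, from bench import sense, get_image, job_done, masks_of, grip_depth gives the robot as it stands.
- The arm moves only by the tool move_arm, never from a script. Its argument "moves" is a list of rows, each a list of 3 entries, a list of its own where there are three numbers: the shift along the tool's x, y, z as a fraction of full scale, then the turn, a rotation vector about the tool's x, y, z as a fraction of full scale, then the closure, from -1 (fully open) to 1 (shut). A call has 1 to 10 rows; each row shifts and turns the commanded pose from where the row before left it, along the tool's axes as they then stand; what a row does not reach is not made up. Full scale, the value 1, is 3 cm for a shift and 4 degrees for a turn. A row lasts 1/8 s, in which the tool goes at most 62.5 mm and 10.7 degrees, less where a joint would pass 70% of its speed; a pose out of reach is approached as far as the arm can. A call with a number of a shift or a turn outside -1 to 1 is refused whole. A call with a gripper value outside its range is refused whole. The fingers move at their own pace and stop on an object; the grip force is fixed at half the most. Time passes only in rows, so rows that do not move let the fingers close. It gives the time, the measured TCP pose, the force and the opening at its end, in the units of the state.
- sense(): the state, without advancing time (a new reading comes with each control period).
- get_image(name): name is "scene" or "top" or "wrist"; returns a dict with "pixels" (420x560x3 uint8, red, green, blue), "depth" (420x560 float32, m along the optical axis (not along the pixel's ray), 0 where there is no reading), "fx", "fy", "cx", "cy" (pixels), "R" (3x3) and "t" (3): a world point X has camera coordinates R X + t; the wrist camera has in their place "hand_eye" (4x4, takes a point from camera to tool coordinates, whose origin is the TCP and whose axes are the flange's). Camera axes: x right, y down, z forward; pixel columns grow to the right and rows downward; lengths in m; the calibration is good to about 2 mm. A picture is of the moment at which its call begins: read the wrist's pose just before it.
- job_done(): hands the job in, once; it reports no verdict.
Trained networks look in a picture, given as the dict that the camera call returned (one of the last four; its "shot" number tells which), for a name from the list of things; names that differ only in an ending like _2 or _b are one class to them, and where a whole thing is asked for, a point or a joint stands for the part that bears it (a point fixed in the world has none). Each returns a list of dicts, best first, with "confidence" (0 to 1); they miss things now and then, are a little off and sometimes report something else, mostly with a low value. They report only what shows in the picture. A call takes as long as a camera call.
- masks_of(label, picture): "pixels" (420x560 bool, what is visible of it) and "rect" ([left, top, right, bottom] in pixels, round what is visible of it).
The state is a dict: "t": time; "q": joint angles; "joint_velocities": joint speeds; "joint_torque": joint torques, N m; "tool_pos": TCP position; "eef_rot": TCP orientation; "force": force on the tool from outside, world axes, zero at the start; "moment": the same for the moment, N m; "opening": finger opening in m.
Only numpy, scipy, OpenCV 4.12 (cv2) and the standard library are available. Lean on these libraries where they do the work, as an engineer would, in place of code of your own. Each camera call takes 0.05 s, during which the arm holds its last target.

TASK

Three keys with the same square black bow hang in the wooden stand, and only one of them fits the keyhole in the lid of the grey cash box and turns its lock. Find that key, push it fully home into the keyhole, turn the lock clockwise to its stop, and leave the key standing in the lock.

Things in the scene. Friction and masses are not known exactly. Their poses are not given: they have to be found in the camera images.
- key_a: Key hanging upright by its collar in the stand, blade down; slot varies. Blade flat, 36 x 7 mm, 40 mm long. Alike on all keys: square black bow 34 x 12 mm, 36 mm tall, centred 26 mm above the origin; steel collar 46 x 20 x 5 mm. Origin: centre of the collar's underside, where the blade begins; z up, x through the thickness of bow and blade (pinch the bow along x), y along the blade's width.
- key_b: Key hanging in the stand; bow, collar, origin and axes as key_a. Blade flat, 20 mm wide, 7 mm thick, 40 mm long, its last 6 mm narrowed to 14 x 4 mm. About 60 g. The wooden stand (fixed, place varies) is 190 mm long, its slotted plate 30 mm deep with the top 75 mm above the worktop, slots 60 mm apart; keys lift straight out.
- key_c: Key hanging in the stand; bow, collar, origin and axes as key_a. Blade a round pin, 9 mm in diameter, 40 mm long.
- keyhole (a point): Centre of the keyhole, on top of the round brass lock (58 mm across, 83 mm above the worktop) in the lid of the grey cash box (150 x 140 x 80 mm, fixed; place and yaw vary). A slot 26 mm long along this point's y, 11 mm wide along x, mouth bevelled 4 mm all round, over 50 mm deep: a key is home when its collar rests on the lock. Axes turn with the lock, z up. A blade fits either way round.
- lock (a joint): Angle of the lock, rad: 0 locked (at the start), grows clockwise seen from above, stop at 1.3. Stays where it is left; takes about 0.06 N m. A 20 x 7 mm blade has about 0.2 rad of play in the slot before it drives the lock, so the key turns up to about 1.5 rad in all.

How it is judged:
By the outcome, as a careful person would: the job done as asked, in the order asked, and still so for the second after the job is handed in, with the robot touching nothing.
It also fails if it takes over 48 s, if anything falls off the work surface, if the arm or the gripper's body presses on something with over 40 N, if the wrist force passes 120 N, or if a joint passes its speed limit or range.

## Working session

There is one attempt and no reset: what is moved stays moved. The work goes in short steps, Python scripts to look and compute and a tool call to move; the robot and the scene stay as the last step left them, time stands still between calls to the robot, and variables do not carry over. Pictures are saved under pics/ and viewed, and the job is handed in when it is done.

Besides the shell and the picture viewer there is one more tool, called as a command line: name --argument value ..., lists and objects as JSON in quotes. move_arm: Moves the arm, as the interface text tells. Shift numbers are shares of 3 cm and turn numbers shares of 4 degrees, none past 1 either way. Its arguments: {"type":"object","properties":{"moves":{"type":"array"}},"required":["moves"]}

```bash
mkdir -p pics
cat > h.py <<'E'
import numpy as np, cv2
from bench import sense, get_image, job_done, masks_of, grip_depth
def save(im,n): cv2.imwrite(f'pics/{n}.png', cv2.cvtColor(im['pixels'],cv2.COLOR_RGB2BGR))
def world(im,u,v,d,T=None):
    p=np.stack([(u-im['cx'])/im['fx']*d,(v-im['cy'])/im['fy']*d,d],-1)
    if 'R' in im: return (p-im['t'])@im['R']
    H=im['hand_eye']; p=p@H[:3,:3].T+H[:3,3]
    return p@T[:3,:3].T+T[:3,3]
def toolT(s):
    from scipy.spatial.transform import Rotation as Ro
    T=np.eye(4);T[:3,:3]=Ro.from_euler('xyz',s['eef_rot'],degrees=True).as_matrix();T[:3,3]=s['tool_pos'];return T
E
python3 - <<'E'
from h import *
s=sense();print(s);print(grip_depth)
for n in('scene','top'):
    im=get_image(n);save(im,n+'0');print(n,im['R'],im['t'],im['fx'])
    for l in('key_a','key_b','key_c','keyhole','lock'):
        try:
            for m in masks_of(l,im):
                k=m['pixels']&(im['depth']>0);v,u=np.nonzero(k);P=world(im,u,v,im['depth'][k])
                print(l,round(m['confidence'],2),m['rect'],np.median(P,0).round(3),P.min(0).round(3),P.max(0).round(3))
        except Exception as e: print(l,e)
E
```

```text
{'t': 0.0, 'q': array([ 91.34122815,  28.75225623, -24.45404357,  88.89029164,
        12.65072819,  65.21997304, -12.04975566]), 'joint_velocities': array([-0.02701478,  0.0486704 , -0.00954296,  0.04629281, -0.0491748 ,
        0.00400431, -0.04901038]), 'joint_torque': array([-2.22554045e-04, -5.66591442e+01, -5.81616104e+00, -2.79111332e+01,
       -6.85693114e-02,  3.05943622e-02,  2.08985880e-04]), 'tool_pos': array([ 0.15417555, -0.63074138,  0.22570499]), 'eef_rot': array([-1.79890975e+02, -3.98641236e-03,  1.37420052e+01]), 'force': array([ 0.38572869,  0.34797345, -0.48034137]), 'moment': array([-0.0314539 , -0.00688222,  0.03730356]), 'opening': 0.0919926868245504}
-0.0188
scene [[-0.84872021 -0.5286212  -0.01528518]
 [-0.25120416  0.42841453 -0.86796167]
 [ 0.46537133 -0.73281691 -0.49639591]] [0.39506681 0.29375236 0.54815718] 484.5559117093721
key_a 0.91 [238.7, 273.1, 267.3, 325.8] [0.486 0.037 0.091] [ 0.476 -0.094 -0.001] [0.575 0.057 0.121]
key_a 0.83 [287.4, 240.2, 321.3, 285.5] [ 0.464 -0.081  0.094] [ 0.454 -0.233  0.007] [ 0.557 -0.06   0.121]
key_b 0.91 [238.7,
[... 1422 characters left out ...]
0.112] [ 0.454 -0.11   0.072] [ 0.477 -0.066  0.122]
key_c 0.79 [190.9, 239.7, 217.7, 255.6] [0.485 0.028 0.1  ] [0.476 0.008 0.072] [0.505 0.059 0.122]
key_c 0.75 [224.3, 249.6, 242.5, 261.7] [ 0.474 -0.032  0.11 ] [ 0.464 -0.051  0.074] [ 0.484 -0.007  0.122]
key_c 0.75 [250.1, 256.6, 270.5, 265.9] [ 0.463 -0.089  0.112] [ 0.454 -0.11   0.072] [ 0.477 -0.066  0.122]
keyhole 0.88 [352.5, 203.7, 379.5, 228.3] [ 0.562 -0.309  0.083] [ 0.532 -0.335  0.015] [ 0.588 -0.279  0.088]
keyhole 0.43 [251.3, 255.5, 271.0, 266.8] [ 0.462 -0.089  0.116] [ 0.456 -0.108  0.075] [ 0.472 -0.066  0.122]
lock 0.68 [353.6, 205.0, 379.4, 231.2] [ 0.562 -0.309  0.083] [ 0.532 -0.335  0.015] [ 0.588 -0.279  0.088]
```

View pics/scene0.png

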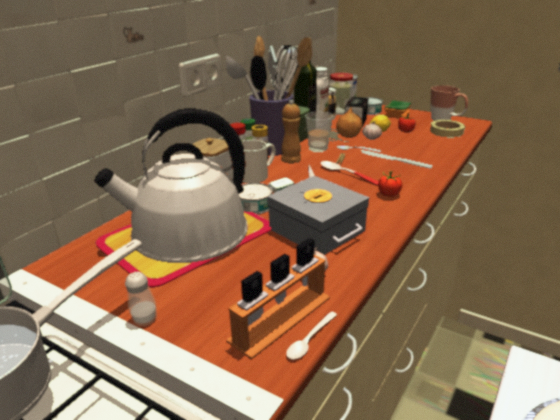

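View pics/top0.png

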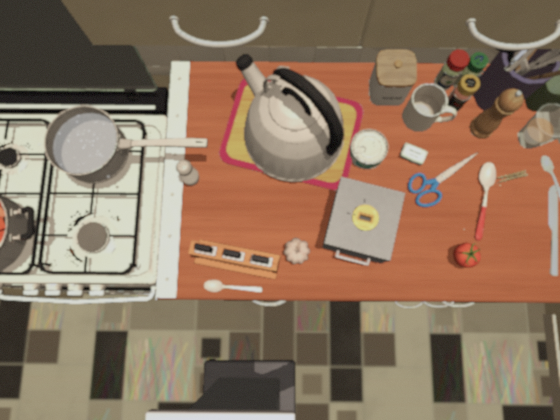

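Run:
```python
import cv2
a=cv2.imread('pics/scene0.png')[170:350,190:400];cv2.imwrite('pics/scene0c.png',cv2.resize(a,None,fx=3.5,fy=3.3,interpolation=cv2.INTER_CUBIC)[:600])
a=cv2.imread('pics/top0.png')[180:290,180:400];cv2.imwrite('pics/top0c.png',cv2.resize(a,None,fx=3.6,fy=3.6,interpolation=cv2.INTER_CUBIC))
```

```text
(no output)
```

View pics/scene0c.png

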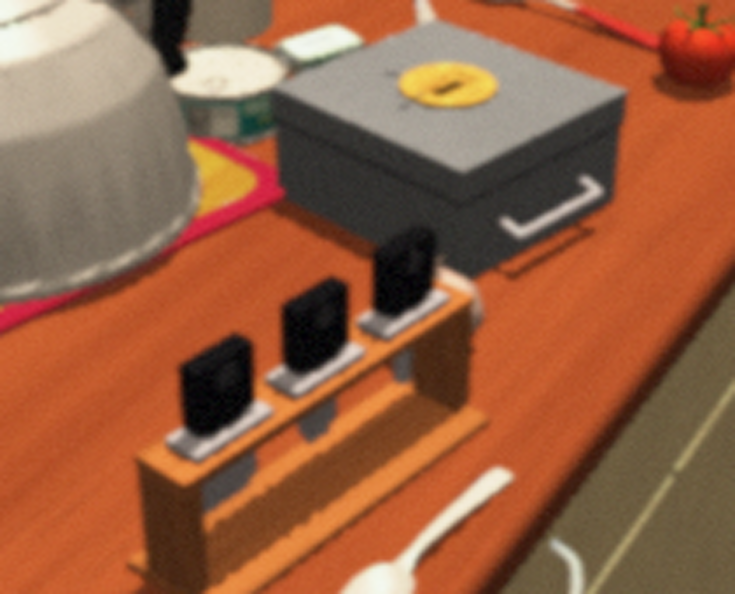

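View pics/top0c.png

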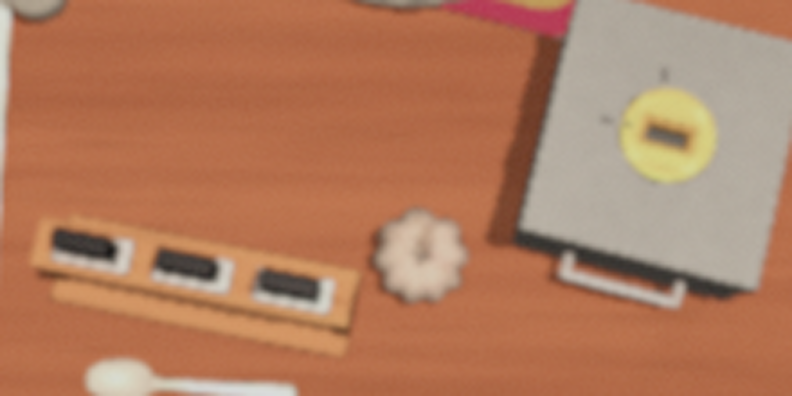

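The scene view shows the keys' blades below the stand plate. The left key, bow near (252,288), has a wide blade. The middle one, near (280,268), has a narrower blade with a tapered end. The right one, near (305,252), looks like a thin pin. The middle key is therefore likely key_b, and I'll check that once it is lifted. The lock is at about (0.562, -0.308, 0.083).

```bash
cat >> h.py <<'E'
def plan(target,yaw,zt=None):
    """rows' totals in tool frame: shift (units of 3cm), turn about tool z (units of 4deg)"""
    s=sense();T=toolT(s);d=T[:3,:3].T@(np.array(target)-T[:3,3])
    dy=(yaw-s['eef_rot'][2]+180)%360-180
    print('pos',T[:3,3].round(4),'rot',s['eef_rot'].round(2),'q',s['q'].round(0),'shift units',(d/.03).round(3),'m',d.round(4),'yaw turn units (tool z)',round(-dy/4,3))
E
python3 - <<'E'
from h import *
im=get_image('wrist');print(im['hand_eye'].round(3),im['fx'],im['cx'],im['cy'])
im=get_image('top')
v,u=np.nonzero(im['depth']>0);P=world(im,u,v,im['depth'][v,u])
for z in(.1,.15,.2,.25):
    k=(P[:,2]>z)&(P[:,0]>.35)&(P[:,0]<.9)&(P[:,1]>-.6)&(P[:,1]<.2);print(z,P[k].min(0),P[k].max(0))
    d=np.hypot(P[k,0]-.562,P[k,1]+.308);i=d.argmin();print('nearest to lock',d[i],P[k][i])
m=max(masks_of('keyhole',im),key=lambda m:m['confidence'])
# box lid yaw
k=(abs(P[:,2]-.081)<.005)&(np.hypot(P[:,0]-.56,P[:,1]+.31)<.13)
print(cv2.minAreaRect((P[k,:2]*1000).astype(np.float32)))
k=(abs(P[:,2]-.075)<.006)&(np.hypot(P[:,0]-.474,P[:,1]+.03)<.12)
print(cv2.minAreaRect((P[k,:2]*1000).astype(np.float32)))
plan([.50,-.30,.25],80)
E
```

```text
[[ 0.001 -0.969 -0.248  0.065]
 [ 1.     0.001  0.     0.   ]
 [ 0.    -0.248  0.969 -0.158]
 [ 0.     0.     0.     1.   ]] 335.98334732949183 282.0663940372066 208.3133154337409
0.1 [ 0.45767758 -0.59997255  0.10000588] [0.89998177 0.19995458 0.6020639 ]
nearest to lock 0.09134341526734203 [ 0.64705583 -0.34130354  0.56681962]
0.15 [ 0.63762997 -0.59996285  0.150009  ] [0.89984721 0.19995458 0.6020639 ]
nearest to lock 0.09134341526734203 [ 0.64705583 -0.34130354  0.56681962]
0.2 [ 0.63762997 -0.59987949  0.20001202] [0.87818031 0.09230838 0.6020639 ]
nearest to lock 0.09134341526734203 [ 0.64705583 -0.34130354  0.56681962]
0.25 [ 0.63762997 -0.58906144  0.25002478] [0.84726531 0.09230838 0.6020639 ]
nearest to lock 0.09134341526734203 [ 0.64705583 -0.34130354  0.56681962]
((559.739990234375, -308.5272521972656), (143.2626495361328, 153.50863647460938), 75.3995361328125)
((477.4166259765625, -28.23863983154297), (190.3665771484375, 30.373859405517578), 79.31985473632812)
pos [ 0.1544 -0.6314  0.2268] rot [179.99  -0.    13.74] q [ 91.  29. -24.  89.  13.  65. -12.] shift units [13.814 -7.995 -0.775] m [ 0.4144 -0.2398 -0.0232] yaw turn units (tool z) -16.565
```

Run:
```python
from h import *
for n in('top','scene'):
    im=get_image(n)
    d=cv2.medianBlur(im['depth'],5)
    v,u=np.nonzero(d>0);P=world(im,u,v,d[v,u])
    k=(P[:,0]>.4)&(P[:,0]<.9)&(P[:,1]>-.5)&(P[:,1]<.2)&(P[:,2]>.13)&(P[:,2]<.5);P=P[k]
    for z in(.13,.18,.23):
        Q=P[P[:,2]>z];e=np.hypot(Q[:,0]-.562,Q[:,1]+.308);i=np.argsort(e)[[5,50]];print(n,z,e[i],Q[i].round(3).tolist(),Q.max(0).round(3))
plan([.56,-.29,.24],78)
```

```text
top 0.13 [0.14644714 0.14871666] [[0.694, -0.245, 0.153], [0.696, -0.243, 0.186]] [0.894 0.2   0.498]
top 0.18 [0.148706   0.15327469] [[0.697, -0.246, 0.183], [0.7, -0.242, 0.2]] [0.891 0.2   0.498]
top 0.23 [0.15155716 0.17694111] [[0.689, -0.225, 0.493], [0.714, -0.217, 0.237]] [ 0.821 -0.115  0.498]
scene 0.13 [0.14755905 0.15060956] [[0.695, -0.244, 0.142], [0.695, -0.237, 0.181]] [ 0.894 -0.028  0.27 ]
scene 0.18 [0.15060956 0.1573845 ] [[0.695, -0.237, 0.181], [0.699, -0.231, 0.194]] [ 0.842 -0.099  0.27 ]
scene 0.23 [0.17450086 0.18484462] [[0.715, -0.224, 0.234], [0.718, -0.209, 0.232]] [ 0.817 -0.115  0.27 ]
pos [ 0.1544 -0.6314  0.2268] rot [179.99  -0.    13.74] q [ 91.  29. -24.  89.  13.  65. -12.] shift units [15.835 -7.843 -0.441] m [ 0.4751 -0.2353 -0.0132] yaw turn units (tool z) -16.065
```

```bash
cat >> h.py <<'E'
def rows(target,yaw,n):
    s=sense();p=s['tool_pos'];y0=s['eef_rot'][2];w=(np.array(target)-p)/n
    dy=((yaw-y0+180)%360-180)/n
    for i in range(n):
        a=np.radians(y0+dy*i)
        print([round(float(x),2) for x in ((np.cos(a)*w[0]+np.sin(a)*w[1])/.03,(np.sin(a)*w[0]-np.cos(a)*w[1])/.03,-w[2]/.03)],round(-dy/4,2))
E
python3 -c "
from h import *
rows([.56,-.29,.24],77,18)"
```

```text
[0.88, -0.44, -0.02] -0.88
[0.9, -0.38, -0.02] -0.88
[0.93, -0.32, -0.02] -0.88
[0.94, -0.27, -0.02] -0.88
[0.96, -0.21, -0.02] -0.88
[0.97, -0.15, -0.02] -0.88
[0.98, -0.09, -0.02] -0.88
[0.98, -0.03, -0.02] -0.88
[0.98, 0.03, -0.02] -0.88
[0.98, 0.09, -0.02] -0.88
[0.97, 0.15, -0.02] -0.88
[0.96, 0.21, -0.02] -0.88
[0.94, 0.27, -0.02] -0.88
[0.93, 0.33, -0.02] -0.88
[0.9, 0.38, -0.02] -0.88
[0.88, 0.44, -0.02] -0.88
[0.85, 0.49, -0.02] -0.88
[0.82, 0.54, -0.02] -0.88
```

move_arm --moves '[[[0.88,-0.44,-0.02],[0,0,-0.88],-1],[[0.9,-0.38,-0.02],[0,0,-0.88],-1],[[0.93,-0.32,-0.02],[0,0,-0.88],-1],[[0.94,-0.27,-0.02],[0,0,-0.88],-1],[[0.96,-0.21,-0.02],[0,0,-0.88],-1],[[0.97,-0.15,-0.02],[0,0,-0.88],-1],[[0.98,-0.09,-0.02],[0,0,-0.88],-1],[[0.98,-0.03,-0.02],[0,0,-0.88],-1],[[0.98,0.03,-0.02],[0,0,-0.88],-1]]'

```text
t: 1.98
tool_pos: [0.3584, -0.4593, 0.2322]
eef_rot: [180.0, -0.0, 45.7]
force: [-0.0, 0.3, -0.1]
opening: 0.092
```

move_arm --moves '[[[0.98,0.09,-0.02],[0,0,-0.88],-1],[[0.97,0.15,-0.02],[0,0,-0.88],-1],[[0.96,0.21,-0.02],[0,0,-0.88],-1],[[0.94,0.27,-0.02],[0,0,-0.88],-1],[[0.93,0.33,-0.02],[0,0,-0.88],-1],[[0.9,0.38,-0.02],[0,0,-0.88],-1],[[0.88,0.44,-0.02],[0,0,-0.88],-1],[[0.85,0.49,-0.02],[0,0,-0.88],-1],[[0.82,0.54,-0.02],[0,0,-0.88],-1],[[0,0,0],[0,0,0],-1]]'

```text
t: 3.22
tool_pos: [0.5624, -0.2859, 0.2377]
eef_rot: [179.9, -0.1, 77.5]
force: [-1.0, -0.5, -0.3]
opening: 0.092
```

Run:
```python
from h import *
s=sense();T=toolT(s);im=get_image('wrist');save(im,'w1');np.savez('w1.npz',T=T,**{k:v for k,v in im.items()})
print(s['q'].round(0),s['tool_pos'],s['eef_rot'],s['t'])
for m in masks_of('keyhole',im)[:2]:
    k=m['pixels']&(im['depth']>0);v,u=np.nonzero(k);P=world(im,u,v,im['depth'][k],T)
    print(round(m['confidence'],2),m['rect'],np.median(P,0).round(4),P.min(0).round(3),P.max(0).round(3))
```

```text
[ 56.  31. -45.  91.  23.  68.  -6.] [ 0.56235202 -0.28590175  0.23767357] [ 1.79936035e+02 -1.30237462e-01  7.74840812e+01] 3.225
0.96 [255.4, 185.7, 317.9, 242.6] [ 0.5604 -0.3077  0.0829] [ 0.531 -0.336  0.02 ] [ 0.59  -0.28   0.086]
```

View pics/w1.png

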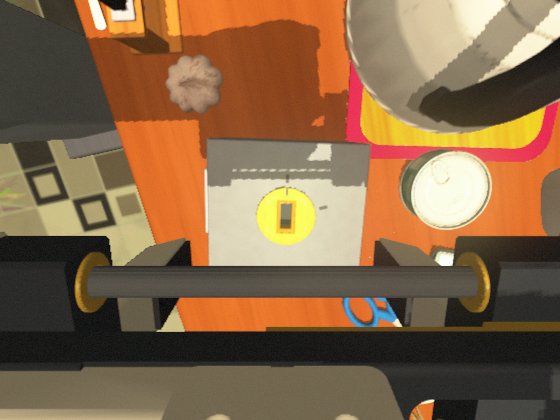

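The wrist view shows the brass lock centred at about (286,215) with the slot upright in the image. I'll fit the lock's centre and the slot's direction on the z = 0.083 plane.

```bash
cat >> h.py <<'E'
def onplane(im,u,v,z,T):
    a=world(im,u,v,np.full(np.shape(u),1.0),T); H=T@im['hand_eye'] if 'hand_eye' in im else None
    o=H[:3,3] if H is not None else -im['R'].T@im['t']
    r=a-o; return o+r*((z-o[2])/r[...,2:3])
E
python3 - <<'E'
from h import *
d=np.load('w1.npz');im={k:d[k] for k in d.files};T=d['T']
px=im['pixels'];hsv=cv2.cvtColor(px,cv2.COLOR_RGB2HSV)
roi=np.zeros(px.shape[:2],bool);roi[180:250,250:325]=1
yel=roi&(hsv[...,1]>150)&(hsv[...,2]>190)
v,u=np.nonzero(yel);P=onplane(im,u.astype(float),v.astype(float),.083,T)[:,:2]*1000
hull=cv2.convexHull(P.astype(np.float32));print('disc',cv2.fitEllipse(hull),cv2.minEnclosingCircle(P.astype(np.float32)))
Z=world(im,u,v,im['depth'][yel],T)[:,2];print('z brass',np.median(Z))
# slot
roi2=np.zeros_like(roi);roi2[195:240,272:300]=1
for thr in(110,150,190):
    dk=roi2&(hsv[...,2]<thr)
    v,u=np.nonzero(dk);Q=onplane(im,u.astype(float),v.astype(float),.08,T)[:,:2]*1000
    print(thr,len(u),u.min(),u.max(),v.min(),v.max(),cv2.minAreaRect(Q.astype(np.float32)))
k=cv2.resize(px[180:250,245:330],None,fx=8,fy=8,interpolation=cv2.INTER_CUBIC);cv2.imwrite('pics/w1c.png',k[...,::-1])
# lid yaw
D=im['depth'];v,u=np.nonzero(D>0);P=world(im,u,v,D[v,u],T);k=(abs(P[:,2]-.08)<.006)&(np.hypot(P[:,0]-.56,P[:,1]+.308)<.12)
print(cv2.minAreaRect((P[k,:2]*1000).astype(np.float32)))
E
```

```text
disc ((560.4049682617188, -307.9564208984375), (55.432456970214844, 56.01930236816406), 16.911306381225586) ((560.3839721679688, -308.035888671875), 28.217384338378906)
z brass 0.08289709324668965
110 36 281 289 220 223 ((558.5639038085938, -314.02996826171875), (3.0621285438537598, 7.84561824798584), 77.50709533691406)
150 227 281 290 204 227 ((560.3421020507812, -308.2817687988281), (23.264989852905273, 8.834670066833496), 77.50560760498047)
190 261 280 291 204 228 ((560.1593627929688, -308.6663513183594), (24.60154914855957, 10.174811363220215), 74.63447570800781)
((563.40966796875, -300.0660400390625), (126.27903747558594, 153.70620727539062), 75.68620300292969)
```

View pics/w1c.png

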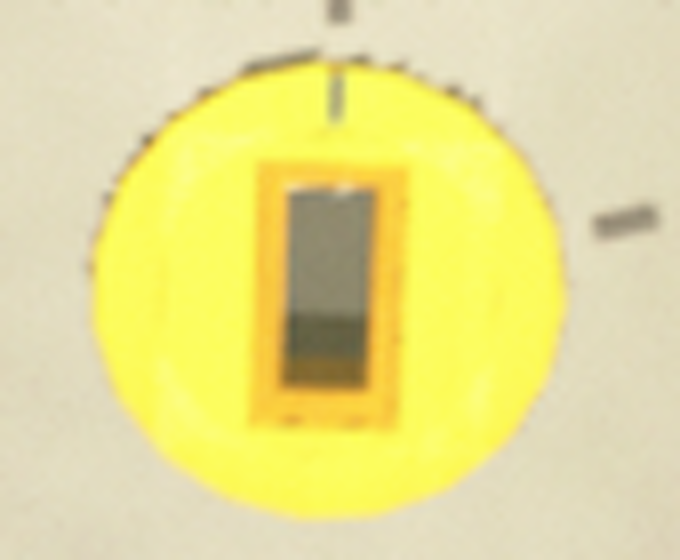

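Lock centre is (0.5604, -0.3080) and the slot's long axis lies at about 75.3°. Two views agree on height, 0.083. Next I move above the stand.

```bash
python3 -c "
from h import *
rows([.474,-.012,.235],79.2,11)"
```

```text
[0.76, -0.44, 0.01] -0.05
[0.76, -0.44, 0.01] -0.05
[0.76, -0.44, 0.01] -0.05
[0.77, -0.43, 0.01] -0.05
[0.77, -0.43, 0.01] -0.05
[0.77, -0.43, 0.01] -0.05
[0.77, -0.43, 0.01] -0.05
[0.77, -0.42, 0.01] -0.05
[0.77, -0.42, 0.01] -0.05
[0.77, -0.42, 0.01] -0.05
[0.78, -0.42, 0.01] -0.05
```

move_arm --moves '[[[0.84,-0.48,0],[0,0,-0.05],-1],[[0.84,-0.48,0],[0,0,-0.05],-1],[[0.84,-0.48,0],[0,0,-0.05],-1],[[0.84,-0.47,0],[0,0,-0.05],-1],[[0.84,-0.47,0],[0,0,-0.05],-1],[[0.84,-0.47,0],[0,0,-0.05],-1],[[0.84,-0.47,0],[0,0,-0.05],-1],[[0.85,-0.47,0],[0,0,-0.05],-1],[[0.85,-0.46,0],[0,0,-0.05],-1],[[0.85,-0.46,0],[0,0,-0.05],-1]]'

```text
t: 4.58
tool_pos: [0.4735, -0.0114, 0.2376]
eef_rot: [180.0, 0.0, 79.1]
force: [0.4, -0.2, 0.2]
opening: 0.0921
```

move_arm --moves '[[[0,0,0],[0,0,0],-1]]'

```text
t: 4.7
tool_pos: [0.4733, -0.0101, 0.2378]
eef_rot: [180.0, 0.0, 79.4]
force: [-0.1, 0.5, -0.1]
opening: 0.0919
```

Run:
```python
from h import *
s=sense();T=toolT(s);im=get_image('wrist');save(im,'w2');np.savez('w2.npz',T=T,**{k:v for k,v in im.items()})
print(s['q'].round(0),s['tool_pos'],s['eef_rot'],s['t'])
D=im['depth'];v,u=np.nonzero(D>0);A=world(im,u,v,D[v,u],T);
k=(abs(A[:,2]-.074)<.006)&(np.hypot(A[:,0]-.474,A[:,1]+.03)<.12);print('plate',cv2.minAreaRect((A[k,:2]*1000).astype(np.float32)))
for m in masks_of('key_b',im)[:4]:
    k=m['pixels']&(im['depth']>0);v,u=np.nonzero(k);P=world(im,u,v,im['depth'][k],T)
    t=P[P[:,2]>.112];c=P[(P[:,2]>.073)&(P[:,2]<.084)]
    print(round(m['confidence'],2),m['rect'],np.median(P,0).round(4),'top',np.median(t[:,2]) if len(t) else 0,cv2.minAreaRect((t[:,:2]*1000).astype(np.float32)) if len(t) else 0,'collar',cv2.minAreaRect((c[:,:2]*1000).astype(np.float32)) if len(c) else 0)
```

```text
[ 46.  14. -55. 112.  14.  60. -25.] [ 0.47328701 -0.01006578  0.2377907 ] [1.79981528e+02 1.68591651e-02 7.93692896e+01] 4.7
plate ((481.4712219238281, -11.584022521972656), (154.7169647216797, 29.876636505126953), 79.19950103759766)
0.76 [278.0, 243.4, 300.4, 298.9] [ 0.4691 -0.0708  0.0806] top 0.11885298257752379 ((466.98492431640625, -86.96221923828125), (34.31836700439453, 9.194703102111816), 81.3596420288086) collar ((469.3155517578125, -74.80325317382812), (21.873167037963867, 21.40222930908203), 80.27189636230469)
0.73 [282.2, 184.2, 304.7, 237.2] [ 0.4788 -0.022   0.1166] top 0.11892674071272452 ((478.4593505859375, -27.998640060424805), (34.013248443603516, 11.363407135009766), 79.74431610107422) collar ((478.52685546875, -28.765714645385742), (47.25733184814453, 20.598228454589844), 79.142333984375)
0.55 [282.0, 125.1, 302.1, 170.4] [0.4888 0.0331 0.1179] top 0.11886277104686263 ((489.3533020019531, 30.515596389770508), (33.33699417114258, 11.561509132385254), 79.5610580444336) collar ((489.3847961425781, 30.988418579101562), (44.85762405395508, 19.8697452545166), 79.39933013916016)
```

View pics/w2.png

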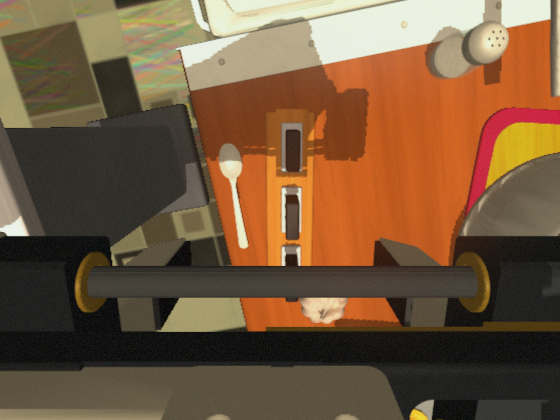

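The middle bow shows at (293,212), with its top at z = 0.119, so the origin is at 0.075 as the text says. It is centred at (0.4785, -0.0284) with its width along 79.3°. Now I go down onto it.

```bash
python3 -c "
from h import *
rows([.4784,-.0284,.0855],79.3,1)"
```

```text
[-0.48, 0.24, 5.07] -0.04
```

move_arm --moves '[[[-0.24,0.12,0.2],[0,0,0],-1],[[-0.24,0.12,0.4],[0,0,0],-1],[[0,0,0.8],[0,0,0],-1],[[0,0,0.8],[0,0,0],-1],[[0,0,0.8],[0,0,0],-1],[[0,0,0.8],[0,0,0],-1],[[0,0,0.6],[0,0,0],-1],[[0,0,0.4],[0,0,0],-1],[[0,0,0.27],[0,0,0],-1],[[0,0,0],[0,0,0],-1]]'

```text
t: 6.05
tool_pos: [0.4784, -0.0286, 0.0852]
eef_rot: [-180.0, -0.0, 79.1]
force: [0.7, -0.5, -0.7]
opening: 0.0917
```

```bash
python3 -c "
from h import *
rows([.4784,-.0284,.0855],79.3,1);print(sense()['force'])"
```

```text
[0.01, -0.0, -0.01] -0.05
[ 0.6505584  -0.45913266 -0.69877748]
```

move_arm --moves '[[[0,0,0],[0,0,-0.03],1],[[0,0,0],[0,0,0],1],[[0,0,0],[0,0,0],1],[[0,0,0],[0,0,0],1],[[0,0,0],[0,0,0],1],[[0,0,0],[0,0,0],1]]'

```text
t: 6.8
tool_pos: [0.4785, -0.0286, 0.0854]
eef_rot: [180.0, -0.0, 79.2]
force: [0.7, -0.2, 0.7]
opening: 0.0366
```

move_arm --moves '[[[0,0,0],[0,0,0],1],[[0,0,0],[0,0,0],1],[[0,0,0],[0,0,0],1],[[0,0,0],[0,0,0],1],[[0,0,0],[0,0,0],1]]'

```text
t: 7.42
tool_pos: [0.4785, -0.0286, 0.0854]
eef_rot: [180.0, -0.0, 79.2]
force: [0.3, 0.1, -0.3]
opening: 0.0119
```

Gripped at 11.9 mm, which matches the 12 mm bow. I lift 9 cm.

move_arm --moves '[[[0,0,0],[0,0,0],1],[[0,0,-0.2],[0,0,0],1],[[0,0,-0.5],[0,0,0],1],[[0,0,-0.7],[0,0,0],1],[[0,0,-0.7],[0,0,0],1],[[0,0,-0.6],[0,0,0],1],[[0,0,-0.3],[0,0,0],1],[[0,0,0],[0,0,0],1]]'

```text
t: 8.43
tool_pos: [0.4789, -0.0288, 0.1761]
eef_rot: [179.9, 0.0, 79.2]
force: [0.2, -0.2, -0.1]
opening: 0.0119
```

Run:
```python
from h import *
s=sense();print(s['tool_pos'],s['opening'])
im=get_image('scene');save(im,'s2')
a=im['pixels'][170:350,210:360];cv2.imwrite('pics/s2c.png',cv2.resize(a,None,fx=3.3,fy=3.3,interpolation=cv2.INTER_CUBIC)[...,::-1])
```

```text
[ 0.47886643 -0.02884929  0.17606177] 0.011888478380720671
```

View pics/s2c.png

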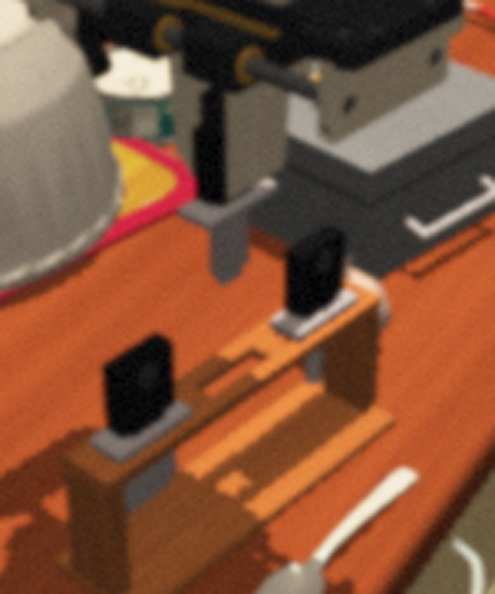

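The lifted key's blade, in the crop near (230,245), is about 20 mm wide with a narrowed tip, so it is key_b. The remaining keys show a wide blade and a thin pin. I carry key_b to above the lock.

```bash
python3 -c "
from h import *
rows([.5604,-.308,.19],75.3,12)"
```

```text
[-0.72, 0.37, -0.04] 0.08
[-0.72, 0.37, -0.04] 0.08
[-0.71, 0.38, -0.04] 0.08
[-0.71, 0.38, -0.04] 0.08
[-0.71, 0.39, -0.04] 0.08
[-0.71, 0.39, -0.04] 0.08
[-0.71, 0.39, -0.04] 0.08
[-0.7, 0.4, -0.04] 0.08
[-0.7, 0.4, -0.04] 0.08
[-0.7, 0.41, -0.04] 0.08
[-0.7, 0.41, -0.04] 0.08
[-0.69, 0.41, -0.04] 0.08
```

move_arm --moves '[[[-0.2,0,-0.5],[0,0,0.08],1],[[-0.6,0.3,-0.3],[0,0,0.08],1],[[-0.8,0.38,0],[0,0,0.08],1],[[-0.8,0.38,0],[0,0,0.08],1],[[-0.8,0.4,0],[0,0,0.08],1],[[-0.8,0.4,0],[0,0,0.08],1],[[-0.8,0.4,0],[0,0,0.08],1],[[-0.8,0.45,0],[0,0,0.08],1],[[-0.8,0.5,0],[0,0,0.08],1],[[-0.8,0.5,0],[0,0,0.08],1]]'

```text
t: 9.72
tool_pos: [0.5411, -0.2655, 0.1991]
eef_rot: [-180.0, -0.0, 76.0]
force: [0.6, -0.1, -1.0]
opening: 0.0118
```

move_arm --moves '[[[-0.7,0.5,0.2],[0,0,0.08],1],[[-0.4,0.3,0.2],[0,0,0.08],1],[[0,0,0],[0,0,0],1]]'

```text
t: 10.1
tool_pos: [0.5556, -0.3024, 0.1862]
eef_rot: [-179.9, -0.0, 75.3]
force: [-0.7, -0.0, -1.2]
opening: 0.0118
```

```bash
python3 -c "
from h import *
print(sense()['force'],sense()['opening']);rows([.5604,-.308,.15],75.3,1)"
```

```text
[-0.66674281 -0.04099398 -1.17706105] 0.01175491605137972
[-0.14, 0.2, 1.21] -0.0
```

move_arm --moves '[[[-0.14,0.2,0.4],[0,0,0],1],[[0,0,0.6],[0,0,0],1],[[0,0,0.4],[0,0,0],1],[[0,0,0],[0,0,0],1]]'

```text
t: 10.6
tool_pos: [0.5597, -0.3062, 0.1437]
eef_rot: [-179.8, -0.0, 75.4]
force: [-0.4, -0.5, -0.6]
opening: 0.0119
```

Run:
```python
from h import *
s=sense();print(s['force'],s['opening']);rows([.5604,-.308,.1334],75.3,1)
for n in('scene','wrist','top'):
    im=get_image(n);save(im,'i_'+n);px=im['pixels']
    if n=='scene': px=cv2.resize(px[150:230,270:370],None,fx=6,fy=6,interpolation=cv2.INTER_CUBIC)
    cv2.imwrite(f'pics/i_{n}c.png',px[...,::-1])
```

```text
[-0.36183997 -0.45599767 -0.61857287] 0.011888228693985963
[-0.05, 0.04, 0.34] 0.03
```

View pics/i_scenec.png

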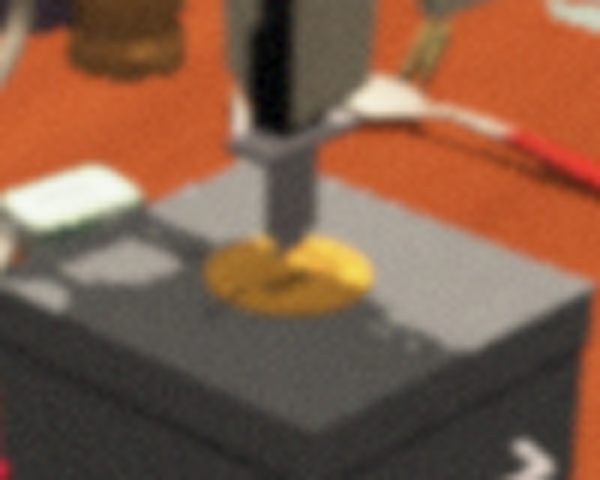

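View pics/i_wrist.png

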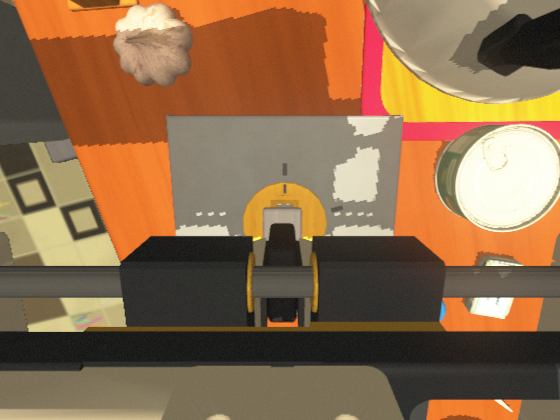

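The key stands over the slot and lines up with the lock's index mark, in the wrist view near (284,190). I insert it in steps.

move_arm --moves '[[[-0.05,0.04,0.2],[0,0,0],1],[[0,0,0.2],[0,0,0],1],[[0,0,0.2],[0,0,0],1],[[0,0,0.15],[0,0,0],1],[[0,0,0],[0,0,0],1]]'

```text
t: 11.38
tool_pos: [0.5613, -0.3086, 0.1223]
eef_rot: [-179.9, -0.0, 75.4]
force: [1.2, 0.8, -0.8]
opening: 0.0115
```

move_arm --moves '[[[0,0,0.2],[0,0,0],1],[[0,0,0.2],[0,0,0],1],[[0,0,0.2],[0,0,0],1],[[0,0,0.15],[0,0,0],1],[[0,0,0],[0,0,0],1]]'

```text
t: 12.0
tool_pos: [0.5614, -0.3087, 0.0999]
eef_rot: [-180.0, -0.0, 75.4]
force: [0.3, 0.3, 0.1]
opening: 0.0118
```

move_arm --moves '[[[0,0,0.1],[0,0,0],1],[[0,0,0.08],[0,0,0],1],[[0,0,0.05],[0,0,0],1],[[0,0,0.03],[0,0,0],1],[[0,0,0],[0,0,0],1]]'

```text
t: 12.62
tool_pos: [0.5616, -0.3089, 0.0934]
eef_rot: [-180.0, 0.0, 75.4]
force: [-2.6, 0.7, 5.1]
opening: 0.0121
```

The collar is resting: TCP z is 0.0934, as predicted, with 5 N upward. I turn clockwise, which is +z of the tool.

move_arm --moves '[[[0,0,0],[0,0,0.4],1],[[0,0,0],[0,0,0.8],1],[[0,0,0],[0,0,0.8],1],[[0,0,0],[0,0,0.8],1],[[0,0,0],[0,0,0.8],1],[[0,0,0],[0,0,0.8],1],[[0,0,0],[0,0,0.8],1],[[0,0,0],[0,0,0.8],1]]'

```text
t: 13.62
tool_pos: [0.5617, -0.309, 0.0934]
eef_rot: [180.0, 0.0, 51.3]
force: [-2.4, -0.5, 6.8]
opening: 0.0121
```

```bash
python3 -c "
from h import *
s=sense();print(s['q'],s['force'],s['moment'],s['eef_rot'])"
```

```text
[ 50.46707084  38.73970069 -33.92649648  95.70465865  25.78391891
  53.53906944 -31.97890139] [-2.38276673 -0.51572176  6.7858244 ] [0.17310572 0.57054651 0.06524834] [1.79976025e+02 2.93330937e-02 5.12502260e+01]
```

move_arm --moves '[[[0,0,0],[0,0,0.8],1],[[0,0,0],[0,0,0.8],1],[[0,0,0],[0,0,0.8],1],[[0,0,0],[0,0,0.8],1],[[0,0,0],[0,0,0.8],1],[[0,0,0],[0,0,0.8],1],[[0,0,0],[0,0,0.8],1],[[0,0,0],[0,0,0.8],1],[[0,0,0],[0,0,0.8],1],[[0,0,0],[0,0,0.8],1]]'

```text
t: 14.88
tool_pos: [0.561, -0.3082, 0.0934]
eef_rot: [-179.9, 0.1, 19.3]
force: [-5.0, 1.7, 8.4]
opening: 0.012
```

move_arm --moves '[[[0,0,0],[0,0,0.8],1],[[0,0,0],[0,0,0.8],1],[[0,0,0],[0,0,0.8],1],[[0,0,0],[0,0,0.8],1],[[0,0,0],[0,0,0.8],1],[[0,0,0],[0,0,0.8],1],[[0,0,0],[0,0,0.4],1],[[0,0,0],[0,0,0],1]]'

```text
t: 15.88
tool_pos: [0.561, -0.3074, 0.0934]
eef_rot: [-179.9, 0.1, -1.4]
force: [-5.1, 4.0, 8.8]
opening: 0.0119
```

```bash
python3 -c "
from h import *
s=sense();print(s['q'],s['force'],s['moment'],s['eef_rot'])"
```

```text
[ 42.07522106  36.01169981 -21.80149211  96.0810178   16.24734877
  51.1738218  -77.65487314] [-5.06974217  3.97081049  8.78363791] [ 0.90382606  1.11118837 -0.00345282] [-1.79932080e+02  1.02436961e-01 -1.41919706e+00]
```

move_arm --moves '[[[0,0,0],[0,0,0.5],1],[[0,0,0],[0,0,0.5],1],[[0,0,0],[0,0,0.5],1],[[0,0,0],[0,0,0.5],1],[[0,0,0],[0,0,0],1]]'

```text
t: 16.5
tool_pos: [0.5611, -0.3073, 0.0934]
eef_rot: [-179.9, 0.1, -9.4]
force: [-4.8, 4.0, 8.2]
opening: 0.0116
```

```bash
python3 -c "
from h import *
s=sense();print(s['force'],s['moment'],s['eef_rot'])"
```

```text
[-4.81306298  4.03205488  8.24955637] [ 0.92849984  1.07802144 -0.03394282] [-1.79936915e+02  1.08610231e-01 -9.42535405e+00]
```

move_arm --moves '[[[0,0,0],[0,0,0.4],1],[[0,0,0],[0,0,0.4],1],[[0,0,0],[0,0,0],1]]'

```text
t: 16.88
tool_pos: [0.5611, -0.3073, 0.0934]
eef_rot: [-179.9, 0.1, -12.6]
force: [-5.4, 3.7, 9.3]
opening: 0.0115
```

```bash
python3 -c "
from h import *
s=sense();print(s['force'],s['moment'],s['eef_rot'])"
```

```text
[-5.42537374  3.65299138  9.26606226] [0.93339707 1.02385144 0.00349147] [-1.79940789e+02  1.10053557e-01 -1.26086880e+01]
```

Run:
```python
from h import *
for n in('scene','wrist','top'):
    im=get_image(n);save(im,'j_'+n);px=im['pixels']
    if n=='scene': px=cv2.resize(px[150:230,270:370],None,fx=6,fy=6,interpolation=cv2.INTER_CUBIC)
    if n=='top': px=cv2.resize(px[180:260,320:420],None,fx=6,fy=6,interpolation=cv2.INTER_CUBIC)
    cv2.imwrite(f'pics/j_{n}c.png',px[...,::-1])
```

```text
(no output)
```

View pics/j_scenec.png

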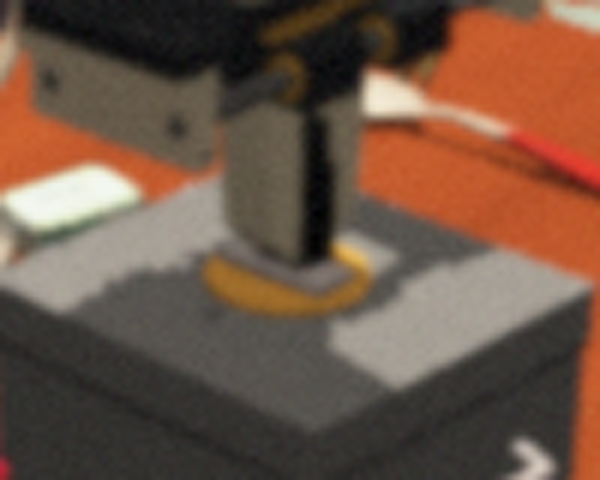

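View pics/j_wrist.png

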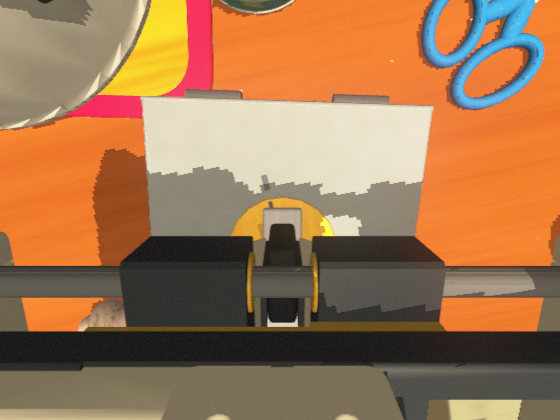

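Run:
```python
from h import *
s=sense();T=toolT(s);im=get_image('wrist');px=im['pixels']
cv2.imwrite('pics/j2.png',cv2.resize(px[170:245,225:345],None,fx=6,fy=6,interpolation=cv2.INTER_CUBIC)[...,::-1])
np.savez('j2.npz',T=T,**im)
```

```text
(no output)
```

View pics/j2.png

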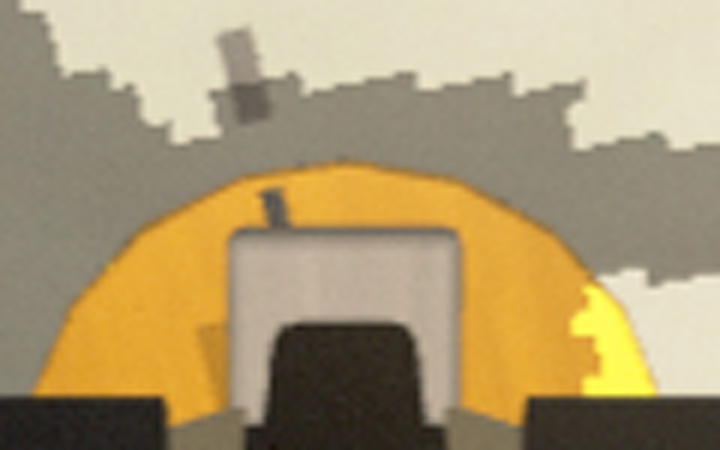

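Run:
```python
from h import *
d=np.load('j2.npz');im={k:d[k] for k in d.files};T=d['T']
c=np.array([.5604,-.308])
def ang(x,y,z,f=6,o=(225,170)):
    p=onplane(im,np.array([o[0]+(x+.5)/f-.5]),np.array([o[1]+(y+.5)/f-.5]),z,T)[0,:2];return p.round(4),np.degrees(np.arctan2(*(p-c)[::-1])).round(2)
print('lid mark',ang(235,33,.080),ang(252,120,.080)); print('index',ang(270,190,.083),ang(279,226,.083))
d=np.load('w1.npz');im={k:d[k] for k in d.files};T=d['T']
for n,x,y,z in(('start mark',340,10,.08),('end mark a',600,225,.08),('end mark b',655,216,.08),('idx top',336,75,.083),('idx bot',335,122,.083)): print(n,ang(x,y,z,8,(245,180)))
```

```text
lid mark (array([ 0.6014, -0.3075]), np.float64(0.67)) (array([ 0.5937, -0.3072]), np.float64(1.36))
index (array([ 0.588 , -0.3076]), np.float64(0.86)) (array([ 0.5847, -0.3076]), np.float64(0.89))
start mark (array([ 0.5691, -0.2751]), np.float64(75.2))
end mark a (array([ 0.5943, -0.3076]), np.float64(0.6))
end mark b (array([ 0.601, -0.308]), np.float64(0.02))
idx top (array([ 0.567 , -0.2821]), np.float64(75.62))
idx bot (array([ 0.5657, -0.2876]), np.float64(75.38))
```

The index mark now lines up with the lid's end mark, both at 0.7–0.9°. It has turned 74.6°, or 1.30 rad, so the lock is at the stop. I give a little more push to confirm.

move_arm --moves '[[[0,0,0],[0,0,0.4],1],[[0,0,0],[0,0,0.4],1],[[0,0,0],[0,0,0],1]]'

```text
t: 17.45
tool_pos: [0.5612, -0.3072, 0.0934]
eef_rot: [-180.0, 0.1, -15.7]
force: [-5.4, 4.9, 9.2]
opening: 0.0121
```

Run:
```python
from h import *
s=sense();T=toolT(s);im=get_image('wrist');px=im['pixels'];print(s['moment'],s['eef_rot'],s['force'])
cv2.imwrite('pics/j3.png',cv2.resize(px[170:245,225:345],None,fx=6,fy=6,interpolation=cv2.INTER_CUBIC)[...,::-1])
np.savez('j3.npz',T=T,**im)
```

```text
[0.93623262 1.0432014  0.40710597] [-1.79955323e+02  1.07905474e-01 -1.57391042e+01] [-5.39214444  4.8561193   9.15338663]
```

View pics/j3.png

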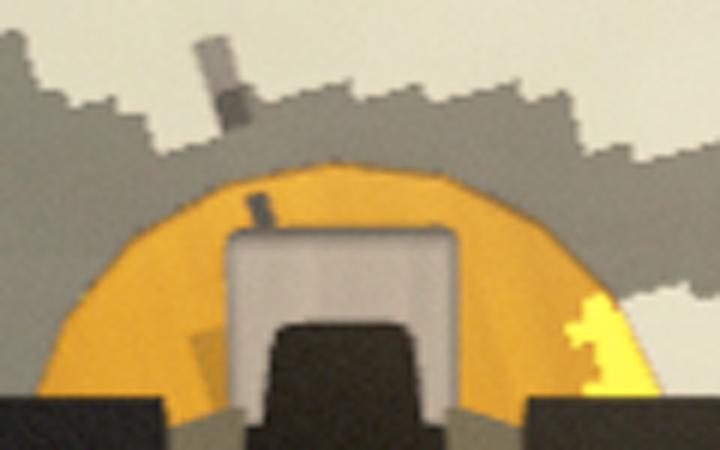

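The moment about z jumped to 0.41 N m while the index stayed in line with the end mark, so this is a firm stop. I ease the torque off, open, and withdraw straight up.

move_arm --moves '[[[0,0,0],[0,0,-0.4],1],[[0,0,0],[0,0,-0.3],1],[[0,0,0],[0,0,0],1],[[0,0,0],[0,0,0],-1],[[0,0,0],[0,0,0],-1],[[0,0,0],[0,0,0],-1],[[0,0,0],[0,0,0],-1],[[0,0,0],[0,0,0],-1],[[0,0,0],[0,0,0],-1]]'

```text
t: 18.62
tool_pos: [0.5617, -0.3089, 0.0926]
eef_rot: [-180.0, -0.0, -13.0]
force: [0.4, -0.0, 0.6]
opening: 0.0675
```

Run:
```python
from h import *
s=sense();print(s['moment'],s['eef_rot'],s['force'],s['tool_pos'],s['opening'])
```

```text
[ 0.06446358  0.05062084 -0.00498009] [-1.79999179e+02 -2.84538007e-03 -1.30175766e+01] [ 0.43581421 -0.03904181  0.58065849] [ 0.5616796  -0.30885203  0.09259742] 0.06748576593714888
```

move_arm --moves '[[[0,0,-0.2],[0,0,0],-1],[[0,0,-0.5],[0,0,0],-1],[[0,0,-0.8],[0,0,0],-1],[[0,0,-0.8],[0,0,0],-1],[[0,0,-0.8],[0,0,0],-1],[[0,0,-0.8],[0,0,0],-1],[[0,0,-0.5],[0,0,0],-1],[[0,0,-0.2],[0,0,0],-1],[[0,0,0],[0,0,0],-1]]'

```text
t: 19.75
tool_pos: [0.5616, -0.3088, 0.2307]
eef_rot: [180.0, -0.0, -13.0]
force: [-0.7, 0.1, 0.9]
opening: 0.0915
```

Run:
```python
from h import *
s=sense();T=toolT(s);im=get_image('wrist');px=im['pixels'];print(s['tool_pos'],s['force'])
save(im,'k_wrist');np.savez('k.npz',T=T,**im)
for m in masks_of('key_b',im)[:2]:
    k=m['pixels']&(im['depth']>0);v,u=np.nonzero(k);P=world(im,u,v,im['depth'][k],T);t=P[P[:,2]>.115]
    print(m['confidence'],m['rect'],np.median(t,0),cv2.minAreaRect((t[:,:2]*1000).astype(np.float32)) if len(t) else 0)
x,y=286,225
cv2.imwrite('pics/k_c.png',cv2.resize(px[150:260,220:350],None,fx=5,fy=5,interpolation=cv2.INTER_CUBIC)[...,::-1])
```

```text
[ 0.56159238 -0.30884584  0.2306988 ] [-0.67035968  0.08180116  0.87132723]
0.63 [268.3, 173.1, 294.5, 226.2] [ 0.56295444 -0.30877587  0.12684467] ((561.7243041992188, -308.50604248046875), (12.269906997680664, 33.28981018066406), 77.1996841430664)
```

View pics/k_c.png

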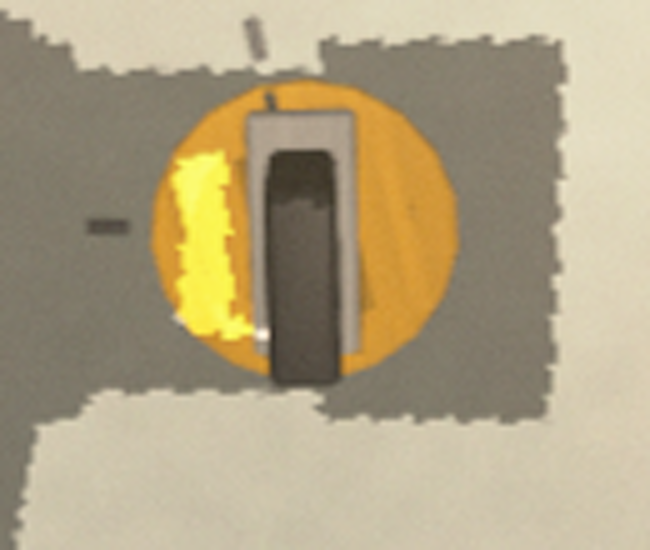

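Run:
```python
from h import *
d=np.load('k.npz');im={k:d[k] for k in d.files};T=d['T'];c=np.array([.5604,-.308])
for n,x,y,z in(('lid',250,18,.08),('lid',261,58,.08),('idx',268,92,.083),('idx',272,107,.083)):
    p=onplane(im,np.array([220+(x+.5)/5-.5]),np.array([150+(y+.5)/5-.5]),z,T)[0,:2];print(n,p.round(4),np.degrees(np.arctan2(*(p-c)[::-1])).round(2))
print(sense()['t']);job_done()
```

```text
lid [ 0.6014 -0.3073] 0.95
lid [ 0.5939 -0.3076] 0.7
idx [ 0.5879 -0.3076] 0.91
idx [ 0.585  -0.3076] 0.83
19.85
the job is handed in; nothing more can be done
```

I found the fitting key, pushed it home, turned the lock clockwise to its stop, and handed the job in at 19.9 s. No verdict was reported.

- **Key choice:** key_b was in the middle slot. Once it was lifted, its 20 mm blade with the narrowed tip showed clearly, and the other two keys showed a wide blade and a thin pin.
- **Insertion:** the collar came to rest at the expected height with about 5 N upward force. After release, the bow top measured 0.127 m, which is where it should be for a key fully home.
- **Turn:** the lock's index mark went from 75.5° to 0.9°, about 1.30 rad. It lined up with the lid's end mark (0.7–0.95°). The moment rose sharply to 0.4 N m at the stop.
- **Release:** I eased off the torque, opened the gripper and lifted clear. The mark stayed in place, and the key was still standing in the lock in the last picture.

No check failed. Before the final push the moment had not risen, so I turned about 3° further until the stop showed.

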